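# Slide out a honing plate and show its label

## Task

Take the glass honing plate that stands in the groove with the orange keeper: slide it along its groove towards you until it is clear of the keeper, then lift it out. Find its frosted end by the small corner notch and present the label that is stuck there: finish holding the plate in the gripper about 20 cm above the bench, with the label straight above the middle of the cork pad, uncovered by the fingers, and its face tipped up at 45 degrees or flatter; keep holding it there. Leave the other plate and everything else on the bench where it is.

Things in the scene. Friction and masses are not known exactly. Their poses are not given: they have to be found in the camera images.
- plate_red: greenish glass plate 140 x 8 x 55 mm, 150 g, on its long edge in either groove (either way round). Origin: centre of the glass, 27.5 mm above the lower edge. +x: to the frosted end (white, last 35 mm; its top corner has a notch 13 long, 14 deep); +y: out of the face with the red label; +z: to the notched edge, up at start. Facing the label, notched edge up, the frosted end is left
- plate_blue: greenish glass plate 140 x 8 x 55 mm, 150 g, on its long edge in either groove (either way round). Origin: centre of the glass, 27.5 mm above the lower edge. +x: to the frosted end (white, last 35 mm; its top corner has a notch 13 long, 14 deep); +y: out of the face with the blue label; +z: to the notched edge, up at start. Facing the label, notched edge up, the frosted end is left
- plate_red_label (a point): centre of plate_red's red label (22 x 26 mm), on the frosted end: at (54, 4, -7) mm in the plate's frame
- plate_blue_label (a point): centre of plate_blue's blue label (22 x 26 mm), on the frosted end: at (54, 4, -7) mm in the plate's frame
- caddy: wooden caddy fixed to the bench, 230 (x) x 150 (y) x 8 mm; origin: centre of its underside; -x is its open front, roughly to the robot. Two grooves along x, 11 mm wide, at y = +40 mm (orange keeper) and -40 mm (grey keeper): floor z = 8, rails 14.5 wide, tops z = 28. A stop closes them at x = 103 mm. A plate's far end starts 2 to 14 mm from the stop; it slides easily
- orange_keeper (a point): centre of the underside of the orange keeper, at caddy (55, 40, 67) mm: a bridge over the groove from caddy x = 40 to 70 mm, 8 mm thick (top z = 75), posts 10 mm wide centred 25 mm either side. It is 4 mm above the plate's top edge (z = 63), so the plate lifts out only once its centre is at caddy x below -30 mm
- grey_keeper (a point): centre of the underside of the grey keeper, at caddy (55, -40, 67) mm; same shape as the orange one; its plate stays
- pad: round cork pad fixed to the bench, 120 mm across, 4 mm thick, black dot in its middle; origin at the centre of its underside. It lies on the other side of the bench from the caddy (left or right varies)
- mallet: a wooden carving mallet, head 84 mm across, 240 mm long overall, loose; origin on its underside; leave it alone
- chisel: a 250 mm chisel lying flat, loose; origin on its underside; leave it alone
- gouge: a 250 mm wide-bladed gouge lying flat, loose; origin on its underside; leave it alone
- blank: half-carved wooden puppet head on a 70 mm square block, 112 mm tall, loose; origin on its underside; leave it alone
- glue: white glue bottle, 56 mm across, 130 mm tall, loose; origin on its underside; leave it alone
- oil: amber honing-oil jar, 50 mm across, 90 mm tall, loose; origin on its underside; leave it alone
- sanding_block: cork sanding block 100 x 60 x 35 mm, loose; origin on its underside; leave it alone

How it is judged:
By the outcome, as a careful person would: the job done as asked, in the order asked, and still so for the second after the job is handed in, while the arm keeps its last pose, push and grip.
It also fails if it takes over 38 s, if anything falls off the work surface, if the arm or the gripper's body presses on something with over 40 N, if the wrist force passes 120 N, or if a joint passes its speed limit or range.

## Robot

A 6-joint arm with a two-finger parallel gripper is mounted at the origin on the work surface. World frame = base frame: x ahead of the robot, y to its left, z up, the work surface at z = 0. Lengths are in m, angles in rad, forces in N, time in s.
With the tool pointing down it reaches from about 0.425 to 0.95 m from the base axis. Payload 3.5 kg.
Tool frame: the origin (TCP) lies between the finger pads, 19 mm behind the fingertips; this is the grasp point; z points along the fingers, y is the line along which they close (so a half turn about z gives the same grasp; the last joint's range is limited). The gripper opens to 85 mm and grips with 20 to 120 N. Pads are 22 mm wide; open, the fingers measure 114 mm over their backs; the gripper's body (76 mm by 85 mm) begins 54 mm behind the grasp point. The pads swing forward as they close: fully open they stand 13 mm farther back than shut.
Start: joints at [1.144, 0.286, 1.577, -0, 1.279, -0.15], TCP at [0.184, 0.649, 0.25] pointing down, gripper open.
Joint ranges: [-2.77, 2.77], [-0.9, 2.22], [0.21, 2.48], [-1.53, 4.67], [0.24, 2.81], [-2.84, 2.84]. Speed limits (rad/s): [2.79, 2.79, 3.14, 3.14, 3.14, 3.14].

## Interface

Orientations are given as a unit quaternion [x, y, z, w].
In Python, from plant import ctrl, viewer, get_state gives the robot as it stands (ctrl), with the cameras (viewer) and the readings as plain functions.
- The arm moves only by the tool inch_along, called after ">>>" as name(argument=value, ...) on one line, values as JSON. Schema: {"type":"object","properties":{"plan":{"type":"array","items":{"type":"number"},"minItems":7,"maxItems":70},"clamp_n":{"type":"number"},"only":{"type":"string"},"quiet":{"type":"boolean"},"lines":{"type":"string"}},"required":["plan"],"additionalProperties":false}. plan is one flat list of numbers that holds 1 to 10 rows one after another, with no inner brackets; each row has 7 numbers: dx, dy, dz in m, then a rotation vector rx, ry, rz in rad, then the opening from 0.0 (shut) to 1.0 (fully open); each row is the pose to reach, as a shift and turn from the pose commanded when the call began, along the tool's axes at that moment; what a row does not reach only later rows make up. A row lasts 1/8 s, in which the tool goes at most 0.0625 m and 0.188 rad, less where a joint would pass 70% of its speed; a pose out of reach is approached as far as the arm can. The fingers move at their own pace and stop on an object; clamp_n is the grip in N (left out, the last holds). Time passes only in rows, so rows that do not move let the fingers close. The tool returns the time, the measured TCP pose, the force, the opening and the grip force at its end. only (a regular expression) keeps the lines of the reply that match it, lines (a string "A,B") keeps lines A to B, and quiet returns only ok. Input that does not fit is refused with a message, and nothing moves.
- get_state(): the state, without advancing time (a new reading comes with each control period).
- viewer.read_camera(name): name is "scene" or "top"; returns a dict with "pixels" (480x640x3 uint8, red, green, blue), "camera_matrix" (3x3 intrinsics, pixels), "dist_coeffs" ([k1, k2, p1, p2, k3] as OpenCV has them; the pictures are not rectified), "xyz" and "orientation" of the camera in the world. Camera axes: x right, y down, z forward; pixel columns grow to the right and rows downward; lengths in m; the calibration is good to about 2 mm. A picture is of the moment at which its call begins. There is no depth.
- ctrl.sign_off(): hands the job in; it is judged then, once.
The state is a dict: "time": time; "qpos": joint angles; "dq": joint speeds; "joint_efforts": joint torques, N m; "eef_pos": TCP position; "tcp_rot": TCP orientation; "contact_force": force on the tool from outside, world axes, zero at the start; "wrist_torque": the same for the moment, N m; "opening": opening from 0.0 (shut) to 1.0 (fully open); "finger_force": force on a finger pad.
Only numpy, scipy, OpenCV 4.12 (cv2) and the standard library are available. Lean on these libraries where they do the work, as an engineer would, in place of code of your own. Each camera call takes 0.05 s, during which the arm holds its last target. There are 200 camera calls.

## Working session

There is one attempt and no reset: what is moved stays moved. The work goes in short steps, Python scripts to look and compute and a tool call to move; the robot and the scene stay as the last step left them, time stands still between calls to the robot, and variables do not carry over. Pictures are saved under pics/ and viewed, at most 10 in all, crops included, and the job is handed in when it is done.

```bash
ls; mkdir -p pics; cat > h.py <<'E'
import numpy as np, cv2
from scipy.spatial.transform import Rotation as R
from plant import ctrl, viewer, get_state
def cam(n): return viewer.read_camera(n)
def ray(c,uv):
    p=cv2.undistortPoints(np.array(uv,float).reshape(-1,1,2),np.array(c['camera_matrix']),np.array(c['dist_coeffs'])).reshape(-1,2)
    d=np.c_[p,np.ones(len(p))]@R.from_quat(c['orientation']).as_matrix().T
    return np.array(c['xyz']),d
def plane(c,uv,z):
    o,d=ray(c,uv); return o+d*((z-o[2])/d[:,2])[:,None]
def proj(c,P):
    Rm=R.from_quat(c['orientation']).as_matrix().T
    return cv2.projectPoints(np.array(P,float).reshape(-1,3),Rm,-Rm@np.array(c['xyz']),np.array(c['camera_matrix']),np.array(c['dist_coeffs']))[0].reshape(-1,2)
E
python3 - <<'E'
from h import *
for n in('scene','top'):
    c=cam(n); cv2.imwrite(f'pics/{n}0.png',c['pixels'][...,::-1]); print(n,c['xyz'],R.from_quat(c['orientation']).as_matrix().round(2).tolist())
s=get_state(); print(s['eef_pos'],R.from_quat(s['tcp_rot']).as_matrix().round(3).tolist(),s['opening'],s['time'])
E
```

```text
pics
plant.py
scene [1.13635039 0.61912589 1.46503971] [[-0.71, 0.6, -0.36], [0.7, 0.6, -0.38], [-0.01, -0.52, -0.85]]
top [ 0.21919438 -0.03262812  1.7491132 ] [[0.01, -0.98, 0.18], [-1.0, -0.01, 0.02], [-0.01, -0.18, -0.98]]
[0.18421198 0.64879644 0.24875221] [[-0.962, 0.273, -0.001], [0.273, 0.962, -0.002], [0.0, -0.002, -1.0]] 1.0012796054781525 0.1
```

View pics/scene0.png

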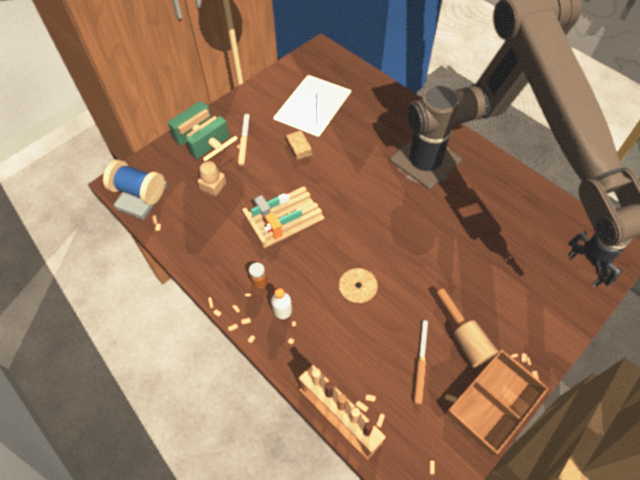

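View pics/top0.png

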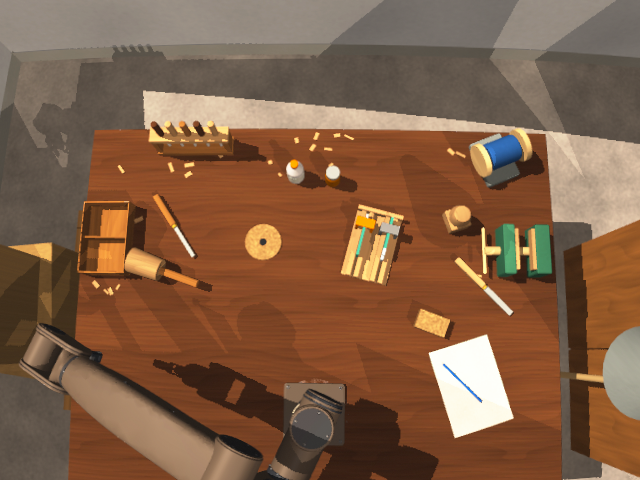

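The scene view shows the caddy at about (283,215), with the orange keeper near (275,228) and the pad at (358,286). In the top view the caddy is at (373,245), the orange keeper at (366,220) and the pad at (263,242). I'll zoom in on both caddies next.

```bash
python3 - <<'E'
from h import *
a=cv2.imread('pics/top0.png')[195:295,330:415]; b=cv2.imread('pics/scene0.png')[180:255,235:330]
a=cv2.resize(a,None,fx=4.5,fy=4.5,interpolation=cv2.INTER_CUBIC); b=cv2.resize(b,None,fx=4.3,fy=4.3,interpolation=cv2.INTER_CUBIC)
o=np.zeros((450,800,3),np.uint8); o[:a.shape[0],:a.shape[1]]=a; o[:b.shape[0],385:385+b.shape[1]]=b[:,:415]
cv2.imwrite('pics/z.png',o)
E
```

```text
(no output)
```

View pics/z.png

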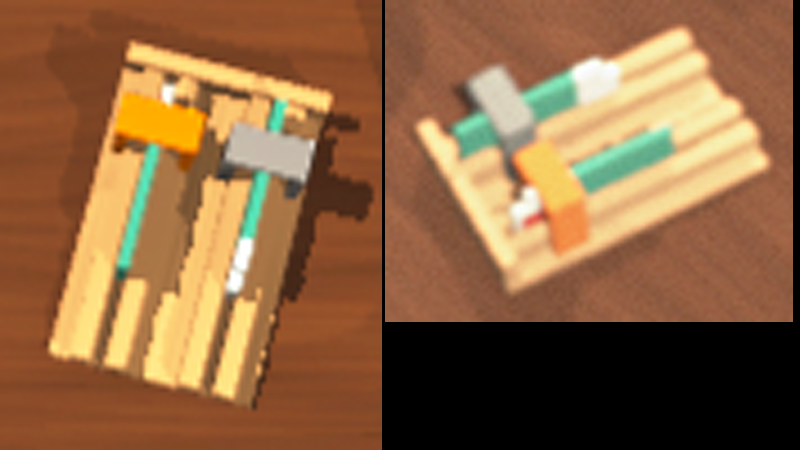

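The orange groove holds the red-label plate. Its frosted end is at the stop, and the label faces left (+y of the caddy). Next I'll measure the keepers, plate edges and pad.

```bash
cat > m.py <<'E'
from h import *
def hsv(c): return cv2.cvtColor(c['pixels'],cv2.COLOR_RGB2HSV)
def blob(m,roi):
    k=np.zeros_like(m);x0,y0,x1,y1=roi;k[y0:y1,x0:x1]=m[y0:y1,x0:x1]
    n,l,s,ce=cv2.connectedComponentsWithStats(k); i=1+s[1:,4].argmax(); return l==i,s[i],ce[i]
E
python3 - <<'E'
from m import *
for n,roi in(('top',(330,195,415,295)),('scene',(235,180,330,255))):
    c=cam(n);h=hsv(c)
    m,s,ce=blob(cv2.inRange(h,(8,215,200),(22,255,255)),roi); print(n,'orange top',s,ce,plane(c,ce,.075).round(4))
    g=cv2.inRange(h,(70,60,60),(95,255,255))
    k=np.zeros_like(g);k[roi[1]:roi[3],roi[0]:roi[2]]=255;g&=k
    N,l,S,C=cv2.connectedComponentsWithStats(g)
    for i in range(1,N):
        if S[i,4]<12: continue
        yx=np.argwhere(l==i); p=plane(c,yx[:,::-1],.063); mu=p.mean(0); u=np.linalg.svd(p-mu)[2][0]; u*=np.sign(u[0])
        t=(p-mu)@u; print(' green',S[i],mu.round(4),'yaw',np.arctan2(u[1],u[0]).round(4),'near',(mu+u*t.min()).round(4),'far',(mu+u*t.max()).round(4))
c=cam('top');h=hsv(c)
x0,y0=330,195
print('orange px vals'); print(c['pixels'][212:232,352:380][::3,::3].tolist()[:3])
# pad
for n,roi in(('top',(235,215,292,268)),('scene',(330,262,385,308))):
    c=cam(n);g=hsv(c); sub=(g[...,2]>165).astype(np.uint8)
    m,s,ce=blob(sub,roi); ct=max(cv2.findContours(m.astype(np.uint8),0,1)[0],key=cv2.contourArea)
    e=cv2.fitEllipse(cv2.convexHull(ct)); print(n,'pad',s,e,plane(c,e[0],.004).round(4))
E
```

```text
top orange top [356 216  20  13 176] [365.24431818 222.06818182] [[ 0.6023 -0.1567  0.075 ]]
 green [390 217   4   7  17] [ 0.6121 -0.2408  0.063 ] yaw -0.2414 near [ 0.6026 -0.2385  0.063 ] far [ 0.622  -0.2432  0.063 ]
 green [356 227   9  30  70] [ 0.5414 -0.1408  0.063 ] yaw -0.251 near [ 0.4946 -0.1288  0.063 ] far [ 0.589 -0.153  0.063]
 green [384 233   6  15  42] [ 0.5481 -0.2242  0.063 ] yaw -0.2279 near [ 0.5243 -0.2187  0.063 ] far [ 0.5704 -0.2294  0.063 ]Traceback (most recent call last):
  File "<stdin>", line 4, in <module>
  File "m.py", line 5, in blob
    n,l,s,ce=cv2.connectedComponentsWithStats(k); i=1+s[1:,4].argmax(); return l==i,s[i],ce[i]
                                                      ~~~~~~~~~~~~~~^^
ValueError: attempt to get argmax of an empty sequence
```

```bash
python3 - <<'E'
from m import *
P={}
for n,roi in(('top',(330,195,415,295)),('scene',(235,180,330,255))):
    c=cam(n);h=hsv(c);x0,y0,x1,y1=roi
    o=cv2.inRange(h,(5,160,90),(24,255,255)); P[n]=c
    if n=='scene': print(c['pixels'][214:238:2,264:284:2].tolist()[3:9:2])
    else: print(c['pixels'][214:232:2,354:378:3].tolist())
for n,roi in(('top',(235,215,292,268)),('scene',(330,262,385,308))):
    c=P[n];g=hsv(c); x0,y0,x1,y1=roi
    m,s,ce=blob((g[...,2]>150).astype(np.uint8),roi); ct=max(cv2.findContours(m.astype(np.uint8),0,1)[0],key=cv2.contourArea)
    e=cv2.fitEllipse(cv2.convexHull(ct)); print(n,'pad',s,e,plane(c,e[0],.004).round(4))
    k=np.full(g.shape[:2],255,np.uint8); cx,cy=map(int,e[0]); k[cy-6:cy+7,cx-6:cx+7]=g[cy-6:cy+7,cx-6:cx+7,2]
    _,_,d=blob((k<80).astype(np.uint8),roi); print('dot',d,plane(c,d,.004).round(4))
E
```

```text
[[[117, 64, 37], [246, 186, 105], [247, 188, 107], [248, 192, 109], [246, 234, 208], [251, 212, 138], [248, 192, 109], [96, 67, 42]], [[124, 67, 37], [253, 177, 51], [252, 170, 0], [246, 174, 86], [253, 250, 238], [218, 154, 95], [244, 183, 104], [127, 89, 54]], [[125, 69, 38], [254, 184, 0], [255, 174, 0], [255, 177, 0], [254, 169, 0], [236, 127, 0], [197, 135, 77], [124, 87, 53]], [[142, 83, 45], [254, 175, 0], [255, 175, 0], [255, 175, 0], [255, 175, 0], [255, 175, 0], [255, 188, 0], [218, 108, 0]], [[221, 146, 81], [255, 178, 0], [255, 175, 0], [255, 175, 0], [255, 175, 0], [255, 175, 0], [255, 173, 0], [193, 108, 20]], [[247, 186, 106], [245, 133, 0], [255, 179, 0], [255, 176, 0], [255, 176, 0], [255, 176, 0], [255, 175, 0], [163, 93, 41]], [[244, 175, 95], [143, 67, 0], [145, 88, 43], [223, 155, 60], [254, 167, 0], [255, 178, 0], [255, 177, 0], [122, 84, 51]], [[232, 160, 86], [190, 123, 61], [128, 89, 54], [92, 218, 170], [163, 115, 68], [200, 102, 30], [242, 130, 0], [126, 88, 52]], [[248, 194, 111], [250, 196, 113], [250, 197, 113], [87, 226, 182], [171, 119, 70], [143, 90, 
[... 258 characters left out ...]
213, 154], [247, 203, 94], [247, 205, 96], [247, 203, 95], [248, 207, 98], [252, 189, 108], [144, 176, 137]], [[239, 229, 204], [249, 252, 248], [247, 248, 237], [226, 206, 182], [238, 140, 74], [248, 188, 90], [246, 165, 83], [243, 142, 69], [242, 142, 73], [245, 197, 129]]]
top pad [ 235  223   47   45 1219] ((255.9445343017578, 246.35154724121094), (38.45226287841797, 59.70915222167969), 53.034542083740234) [[0.5327 0.1975 0.004 ]]
dot [261.  241.5] [[0.5492 0.1814 0.004 ]]
scene pad [ 330  262   55   46 2109] ((356.462158203125, 284.8890380859375), (61.88810729980469, 72.63554382324219), 104.66387176513672) [[0.5536 0.1757 0.004 ]]
dot [357.81818182 284.81818182] [[0.5504 0.1786 0.004 ]]
```

```bash
python3 - <<'E'
from m import *
c1=cam('top');c2=cam('scene')
for c,roi in((c1,(240,218,288,264)),(c2,(334,264,384,306))):
    px=c['pixels'].astype(int); 
    m,s,ce=blob(((px[...,1]>125)&(px[...,0]>170)).astype(np.uint8),roi); ct=max(cv2.findContours(m.astype(np.uint8),0,1)[0],key=cv2.contourArea)
    e=cv2.fitEllipse(cv2.convexHull(ct)); print('pad',s,np.round(e[0],1),np.round(e[1],1),plane(c,e[0],.004).round(4))
    x,y=map(int,e[0]); print(px[y-5:y+6,x-5:x+7].sum(2).tolist())
# orange top faces
px=c1['pixels'].astype(int); h=((px[...,0]>245)&(px[...,2]<40)&(px[...,1]>160)).astype(np.uint8)
m,s,ce=blob(h,(330,195,415,295)); q=plane(c1,np.argwhere(m)[:,::-1],.075); u=np.array([np.cos(.242),-np.sin(.242)]);v=np.array([np.sin(.242),np.cos(.242)])
print('keeper top',s,ce,plane(c1,ce,.075).round(4),np.ptp(q[:,:2]@u),np.ptp(q[:,:2]@v))
px=c2['pixels'].astype(int); h=((px[...,0]>235)&(px[...,2]<110)&(px[...,1]<165)&(px[...,1]>110)).astype(np.uint8)
m,s,ce=blob(h,(262,205,290,240)); q=plane(c2,np.argwhere(m)[:,::-1],.075)
print('keeper scene',s,ce,plane(c2,ce,.075).round(4),np.ptp(q[:,:2]@u),np.ptp(q[:,:2]@v))
# green plate in scene
g=cv2.inRange(hsv(c2),(65,50,60),(95,255,255))
for roi in((270,205,310,228),(245,185,285,218)):
    m,s,ce=blob(g,roi); print('green scene',s,ce)
    cols=[(x,np.argwhere(m[:,x])[:,0].min()) for x in range(s[0]+3,s[0]+s[2]-4)]
    # far upper edge of top face = right side of the plate (-4 mm)
    p=plane(c2,cols,.063); k=np.polyfit(p[:,0],p[:,1],1); print(' upper edge yaw',np.arctan(k[0]),'y at x=.5414',np.polyval(k,.5414),'x range',p[:,0].min(),p[:,0].max())
E
```

```text
pad [245 224  36  36 988] [262.6 241.4] [35.4 36.4] [[0.5496 0.1761 0.004 ]]
[[530, 541, 558, 537, 503, 498, 491, 497, 515, 511, 513, 513], [545, 554, 554, 523, 512, 529, 520, 530, 538, 518, 510, 516], [530, 537, 534, 471, 401, 387, 367, 397, 490, 493, 507, 516], [499, 504, 485, 360, 219, 175, 157, 189, 326, 477, 526, 512], [514, 526, 436, 246, 160, 158, 159, 155, 187, 428, 530, 533], [535, 540, 423, 208, 161, 162, 160, 157, 158, 333, 532, 556], [544, 523, 404, 205, 161, 159, 159, 156, 159, 385, 547, 554], [541, 507, 407, 235, 160, 160, 158, 158, 218, 479, 541, 533], [518, 496, 481, 375, 217, 151, 159, 269, 432, 527, 527, 526], [501, 515, 529, 504, 430, 334, 395, 440, 481, 521, 524, 524], [517, 544, 555, 537, 503, 478, 492, 482, 488, 526, 536, 524]]
pad [ 339  268   39   35 1071] [357.8 285. ] [35.3 39.3] [[0.5509 0.1791 0.004 ]]
[[577, 589, 602, 597, 594, 582, 570, 565, 560, 573, 581, 586], [591, 609, 610, 607, 588, 537, 511, 508, 537, 560, 572, 580], [590, 604, 609, 571, 490, 373, 355, 375, 437, 512, 561, 594], [582, 588, 561, 464, 311, 227, 219, 221, 311, 446, 556, 592], [578, 570
[... 343 characters left out ...]
66, 577, 604, 613], [578, 583, 586, 593, 596, 610, 611, 599, 580, 578, 596, 621]]
keeper top [356 216  19  12 148] [364.99324324 221.62162162] [[ 0.6037 -0.1559  0.075 ]] 0.02696871264661549 0.05696161178969569
keeper scene [272 227  11  12  76] [277.56578947 232.13157895] [[ 0.624  -0.1085  0.075 ]] 0.033368536727114706 0.039873060786934394
green scene [279 210  23  14 144] [290.13194444 216.59722222]
 upper edge yaw -0.28977115479949456 y at x=.5414 -0.13895522597138082 x range 0.5186666618052996 0.5698562006563258
green scene [267 197  12  11  81] [273.12345679 201.98765432]
 upper edge yaw -0.1987401054909747 y at x=.5414 -0.22419844446444231 x range 0.5370387652769434 0.5520624127680656
```

>>> inch_along(plan=[-0.05, -0.037, 0, 0, 0, 0, 0.5, -0.1, -0.075, 0, 0, 0, 0, 0.5, -0.15, -0.112, 0, 0, 0, 0, 0.5, -0.2, -0.15, 0, 0, 0, 0, 0.5, -0.25, -0.187, 0, 0, 0, 0, 0.5, -0.3, -0.225, 0, 0, 0, 0, 0.5, -0.35, -0.262, 0, 0, 0, 0, 0.5, -0.35, -0.262, 0, 0, 0, 0, 0.5], clamp_n=60)

```text
time: 1.4
eef_pos: [0.4519, 0.2985, 0.2503]
tcp_rot: [0.141, 0.99, -0.0, 0.001]
contact_force: [-0.9, -0.1, 0.4]
opening: 0.5
finger_force: 0.0
```

```bash
cat > d.py <<'E'
import sys
from h import *
s=get_state(); M=R.from_quat(s['tcp_rot']).as_matrix(); t=np.array(eval(sys.argv[1]))
print('now',np.round(s['eef_pos'],4),'tool y yaw',np.arctan2(M[1,1],M[0,1]).round(4),'q',np.round(s['qpos'],3))
print('shift in tool',((t-s['eef_pos'])@M).round(4))
E
python3 d.py '[.5474,-.1421,.15]'
```

```text
now [0.4519 0.2985 0.2503] tool y yaw 1.2875 q [ 3.970e-01 -9.000e-03  1.905e+00 -1.000e-03  1.245e+00 -8.910e-01]
shift in tool [-0.2148 -0.3963  0.1006]
```

>>> inch_along(plan=[-0.025, -0.047, 0, 0, 0, -0.01, 0.5, -0.05, -0.094, 0, 0, 0, -0.02, 0.5, -0.075, -0.14, 0.02, 0, 0, -0.03, 0.5, -0.1, -0.187, 0.04, 0, 0, -0.043, 0.5, -0.125, -0.233, 0.06, 0, 0, -0.043, 0.5, -0.15, -0.28, 0.08, 0, 0, -0.043, 0.5, -0.175, -0.325, 0.1, 0, 0, -0.043, 0.5, -0.2, -0.37, 0.1, 0, 0, -0.043, 0.5, -0.215, -0.396, 0.1, 0, 0, -0.043, 0.5, -0.215, -0.396, 0.1, 0, 0, -0.043, 0.5], clamp_n=60)

```text
time: 2.65
eef_pos: [0.5488, -0.1389, 0.1502]
tcp_rot: [0.118, 0.993, 0.0, 0.0]
contact_force: [0.4, 0.5, 0.9]
opening: 0.502
finger_force: 0.0
```

```bash
python3 d.py '[.5474,-.1421,.053]'
python3 - <<'E'
from h import *
a=cam('top')['pixels'][195:295,330:415,::-1]; b=cam('scene')['pixels'][160:260,235:330,::-1]
a=cv2.resize(a,None,fx=4.5,fy=4.5,interpolation=cv2.INTER_CUBIC); b=cv2.resize(b,None,fx=4.3,fy=4.3,interpolation=cv2.INTER_CUBIC)
o=np.zeros((450,800,3),np.uint8); o[:a.shape[0],:a.shape[1]]=a; o[:b.shape[0],385:385+b.shape[1]]=b[:,:415]
cv2.imwrite('pics/z1.png',o)
E
```

```text
now [ 0.5488 -0.1389  0.1502] tool y yaw 1.3351 q [-0.427  0.152  1.928  0.     1.061 -1.762]
shift in tool [ 0.0006 -0.0035  0.0972]
```

View pics/z1.png

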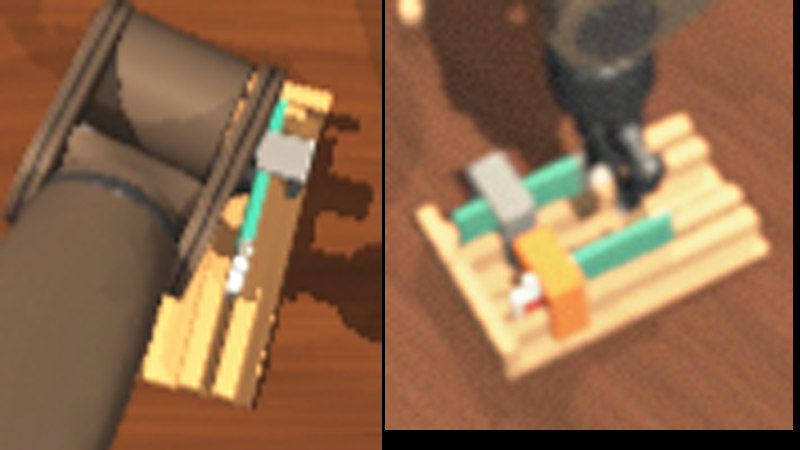

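The gripper hangs over the orange-groove plate (crop about (625,185)), just in front of the keeper. I'll descend now.

>>> inch_along(plan=[0.0, -0.003, 0.025, 0, 0, 0, 0.5, 0.0, -0.003, 0.05, 0, 0, 0, 0.5, 0.0, -0.003, 0.07, 0, 0, 0, 0.5, 0.0, -0.003, 0.085, 0, 0, 0, 0.5, 0.0, -0.003, 0.097, 0, 0, 0, 0.5, 0.0, -0.003, 0.097, 0, 0, 0, 0.5], clamp_n=60)

```text
time: 3.5
eef_pos: [0.5469, -0.1406, 0.0521]
tcp_rot: [0.117, 0.993, 0.0, -0.001]
contact_force: [0.3, -0.7, -0.2]
opening: 0.501
finger_force: 0.0
```

```bash
python3 - <<'E'
from h import *
b=cam('scene')['pixels'][160:260,235:330,::-1]
cv2.imwrite('pics/z2.png',cv2.resize(b,None,fx=5,fy=5,interpolation=cv2.INTER_CUBIC))
E
```

```text
(no output)
```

View pics/z2.png

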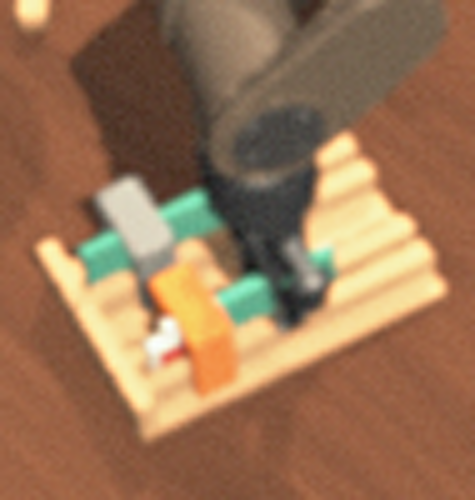

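The fingers straddle the plate at about crop (300,280), clear of the keeper, so I'll close.

>>> inch_along(plan=[0, 0, 0, 0, 0, 0, 0, 0, 0, 0, 0, 0, 0, 0, 0, 0, 0, 0, 0, 0, 0, 0, 0, 0, 0, 0, 0, 0, 0, 0, 0, 0, 0, 0, 0, 0, 0, 0, 0, 0, 0, 0], clamp_n=60)

```text
time: 4.3
eef_pos: [0.548, -0.1414, 0.054]
tcp_rot: [0.117, 0.993, -0.0, 0.001]
contact_force: [0.0, -0.2, 5.6]
opening: 0.083
finger_force: 60.5
```

```bash
python3 d.py '[.5469-.971*.065,-.1406+.238*.065,.053]'
```

```text
now [ 0.548  -0.1414  0.054 ] tool y yaw 1.337 q [-0.432  0.293  1.967 -0.     0.88  -1.768]
shift in tool [0.0662 0.0009 0.0009]
```

>>> inch_along(plan=[0.005, 0, -0.001, 0, 0, 0, 0, 0.015, 0, -0.001, 0, 0, 0, 0, 0.025, 0, -0.001, 0, 0, 0, 0, 0.035, 0, -0.001, 0, 0, 0, 0, 0.045, 0, -0.001, 0, 0, 0, 0, 0.055, 0, -0.001, 0, 0, 0, 0, 0.065, 0, -0.001, 0, 0, 0, 0, 0.068, 0, -0.001, 0, 0, 0, 0, 0.068, 0, -0.001, 0, 0, 0, 0])

```text
time: 5.42
eef_pos: [0.4804, -0.1249, 0.054]
tcp_rot: [0.117, 0.993, 0.0, -0.001]
contact_force: [-2.2, 0.4, 4.0]
opening: 0.084
finger_force: 60.3
```

```bash
python3 - <<'E'
from h import *
b=cam('scene')['pixels'][160:260,235:330,::-1]
cv2.imwrite('pics/z3.png',cv2.resize(b,None,fx=5,fy=5,interpolation=cv2.INTER_CUBIC))
E
```

```text
(no output)
```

View pics/z3.png

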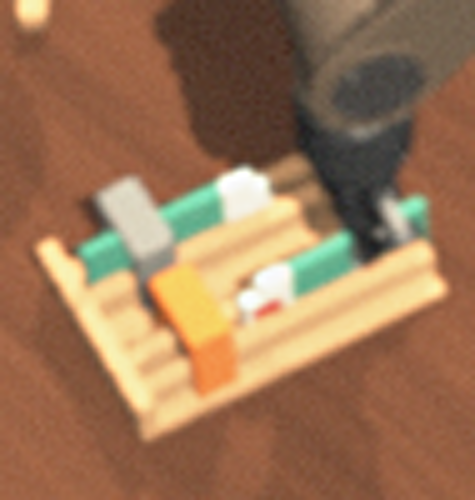

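The frosted end with its notch, around crop (245,300), is now clear of the orange keeper. I'll lift straight up.

>>> inch_along(plan=[0, 0, -0.015, 0, 0, 0, 0, 0, 0, -0.035, 0, 0, 0, 0, 0, 0, -0.06, 0, 0, 0, 0, 0, 0, -0.09, 0, 0, 0, 0, 0, 0, -0.12, 0, 0, 0, 0, 0, 0, -0.15, 0, 0, 0, 0, 0, 0, -0.18, 0, 0, 0, 0, 0, 0, -0.2, 0, 0, 0, 0, 0, 0, -0.2, 0, 0, 0, 0])

```text
time: 6.6
eef_pos: [0.4819, -0.1254, 0.256]
tcp_rot: [0.117, 0.993, -0.001, 0.002]
contact_force: [0.1, -0.8, -1.7]
opening: 0.085
finger_force: 59.5
```

```bash
python3 - <<'E'
from m import *
c=cam('scene');s=get_state();M=R.from_quat(s['tcp_rot']).as_matrix();p=np.array(s['eef_pos'])
px=c['pixels'].astype(int)
print('tcp px',proj(c,p),'z',p[2],M.round(3).tolist())
pred=proj(c,p+M@np.array([-.076,.004,.0215])); x,y=map(int,pred[0]);print('label pred px',pred)
m,st,ce=blob(((px[...,0]-px[...,1]>90)&(px[...,0]-px[...,2]>90)&(px[...,0]>130)).astype(np.uint8),(x-25,y-25,x+25,y+25)); print('red',st,ce)
o,d=ray(c,ce); n=M[:,1]; q=o+d[0]*(((p+.004*n-o)@n)/(d[0]@n)); print('label in tool',((q-p)@M).round(4))
b=px[y-60:y+60,x-80:x+80,::-1].astype(np.uint8); cv2.imwrite('pics/z4.png',cv2.resize(b,None,fx=4,fy=4,interpolation=cv2.INTER_CUBIC))
E
```

```text
tcp px [[304.41996017 168.68085887]] z 0.254329002187185 [[-0.973, 0.232, 0.0], [0.232, 0.973, -0.0], [-0.001, -0.0, -1.0]]
label pred px [[283.47696848 184.50883989]]
red [281 183   6   6  19] [283.63157895 185.42105263]
label in tool [-0.0758  0.004   0.0261]
```

View pics/z4.png

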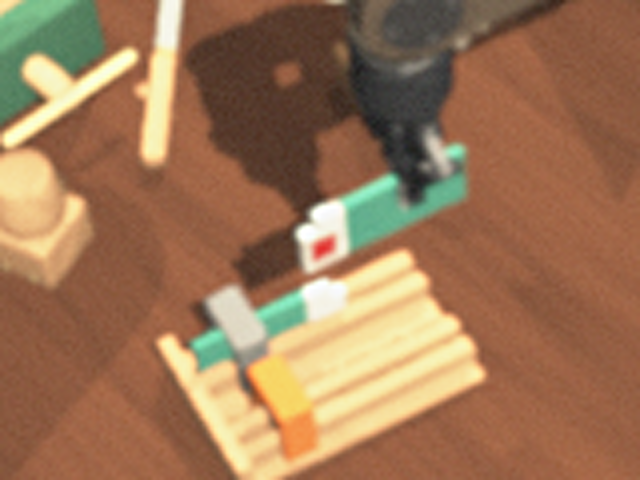

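The plate is lifted clear with the red label near crop (323,247). It agrees with the predicted spot at (-0.076, 0.004, 0.023) in the tool frame. Everything else is undisturbed. Next I'll carry it towards the pad with a yaw of +0.34, then tilt.

>>> inch_along(plan=[0.01, 0.02, -0.005, 0, 0, -0.06, 0, 0.02, 0.045, -0.01, 0, 0, -0.12, 0, 0.03, 0.07, -0.015, 0, 0, -0.18, 0, 0.035, 0.095, -0.015, 0, 0, -0.24, 0, 0.04, 0.12, -0.015, 0, 0, -0.3, 0, 0.045, 0.138, -0.015, 0, 0, -0.34, 0, 0.045, 0.138, -0.015, 0, 0, -0.34, 0])

```text
time: 7.52
eef_pos: [0.4683, 0.0213, 0.2678]
tcp_rot: [-0.055, 0.998, 0.0, -0.001]
contact_force: [-0.1, 0.2, -2.6]
opening: 0.081
finger_force: 59.6
```

```bash
cat > t.py <<'E'
from h import *
import sys
th=float(sys.argv[1]); s=get_state(); M=R.from_quat(s['tcp_rot']).as_matrix(); p=np.array(s['eef_pos'])
off=np.array([-.076,.004,.023]); Rt=R.from_rotvec([-th,0,0]).as_matrix()
L=p+M@off; print('label now',L.round(4),'normal',M[:,1].round(3),'q',np.round(s['qpos'],3),'f',s['contact_force'])
print('shift',(M.T@(np.array([.5502,.1776,.2])-p)-Rt@off).round(4))
E
python3 t.py 1.0
```

```text
label now [0.5433 0.0336 0.2446] normal [-0.11   0.994  0.001] q [-0.172 -0.197  2.045  0.     1.297 -1.852] f [-0.09657351  0.15734705 -2.58251693]
shift [-0.0228  0.1248  0.0586]
```

>>> inch_along(plan=[-0.002, 0.015, 0.005, -0.12, 0, 0, 0, -0.005, 0.03, 0.01, -0.24, 0, 0, 0, -0.008, 0.045, 0.018, -0.36, 0, 0, 0, -0.01, 0.06, 0.025, -0.48, 0, 0, 0, -0.013, 0.075, 0.032, -0.6, 0, 0, 0, -0.016, 0.09, 0.04, -0.72, 0, 0, 0, -0.018, 0.105, 0.047, -0.84, 0, 0, 0, -0.021, 0.118, 0.055, -0.95, 0, 0, 0, -0.023, 0.125, 0.058, -1.0, 0, 0, 0, -0.023, 0.125, 0.058, -1.0, 0, 0, 0])

```text
time: 8.78
eef_pos: [0.4783, 0.1459, 0.2094]
tcp_rot: [-0.046, 0.877, 0.478, -0.027]
contact_force: [0.2, -0.4, -2.5]
opening: 0.083
finger_force: 59.6
```

```bash
python3 t.py 0
python3 - <<'E'
from m import *
s=get_state();M=R.from_quat(s['tcp_rot']).as_matrix();p=np.array(s['eef_pos']);n=M[:,1];off=np.array([-.076,.004,.023])
tiles=[];rays=[]
for nm in('top','scene'):
    c=cam(nm);px=c['pixels'].astype(int);x,y=map(int,proj(c,p+M@off)[0])
    m,st,ce=blob(((px[...,0]-px[...,1]>100)&(px[...,0]-px[...,2]>100)&(px[...,0]>150)).astype(np.uint8),(x-15,y-15,x+15,y+15))
    o,d=ray(c,ce);d=d[0]/np.linalg.norm(d);rays.append((o,d)); q=o+d*(((p+.004*n-o)@n)/(d@n)); print(nm,(x,y),st,ce.round(1),'label',q.round(4))
    tiles.append(cv2.resize(px[y-50:y+50,x-50:x+50,::-1].astype(np.uint8),(400,400),interpolation=cv2.INTER_CUBIC))
A=sum(np.eye(3)-np.outer(d,d) for o,d in rays);b=sum((np.eye(3)-np.outer(d,d))@o for o,d in rays);print('tri',np.linalg.solve(A,b).round(4))
cv2.imwrite('pics/z5.png',np.hstack(tiles))
E
```

```text
label now [0.5516 0.1753 0.2001] normal [-0.055  0.538  0.841] q [-0.296  0.081  2.106  0.885  1.528 -2.288] f [ 0.21862948 -0.43434916 -2.48375003]
shift [0.0012 0.0012 0.0021]
top (255, 228) [252 225   7   8  43] [255.3 228.4] label [0.5512 0.1753 0.2   ]
scene (360, 253) [358 251   7   7  31] [361.2 254.2] label [0.5514 0.178  0.1984]
tri [0.5513 0.1766 0.1968]
```

View pics/z5.png

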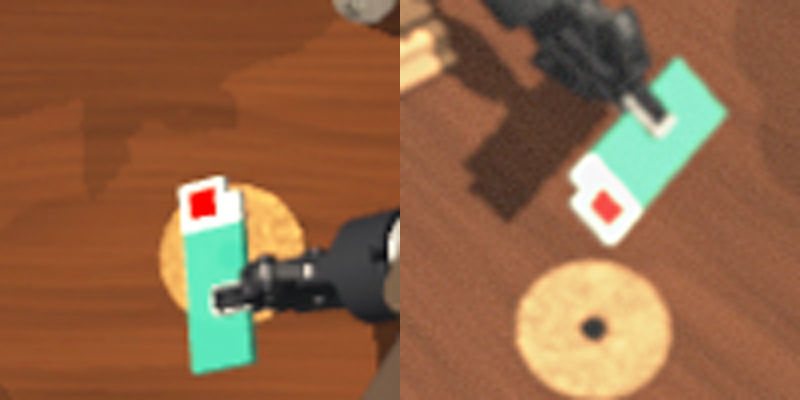

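Both views show the red label uncovered on the frosted end. Triangulation puts it at (0.551, 0.177, 0.197), with the pad centre at (0.550, 0.178), and the face is about 33° from flat. I'll settle, check it is steady and hand in.

>>> inch_along(plan=[0, 0, 0, 0, 0, 0, 0, 0, 0, 0, 0, 0, 0, 0, 0, 0, 0, 0, 0, 0, 0, 0, 0, 0, 0, 0, 0, 0])

```text
time: 9.38
eef_pos: [0.4791, 0.1462, 0.2112]
tcp_rot: [-0.047, 0.876, 0.479, -0.025]
contact_force: [-0.1, -0.2, -1.6]
opening: 0.079
finger_force: 59.6
```

```bash
python3 t.py 0 && python3 -c "
from plant import ctrl, viewer, get_state
print(ctrl.sign_off())"
```

```text
label now [0.5524 0.1756 0.2021] normal [-0.058  0.537  0.841] q [-0.296  0.079  2.104  0.887  1.529 -2.288] f [-0.1429389  -0.18476989 -1.55825412]
shift [ 0.002  -0.0006  0.003 ]
the job is handed in; nothing more can be done
None
```

The job is handed in at 9.4 s: the red-label plate was slid clear of the orange keeper and lifted out, and the gripper holds it with the label uncovered, within about 3 mm of the pad's centre, 20 cm up, its face about 33° from flat.

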